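# Touch off three jig stops against a sample casting and lock the jig

### The arm

A 6-joint arm with a two-finger parallel gripper is mounted at the origin on the work surface. World frame = base frame: x ahead of the robot, y to its left, z up, the work surface at z = 0. Lengths are in m, angles in degrees, forces in N, time in s.
With the tool pointing down it reaches from about 0.35 to 0.875 m from the base axis. Payload 4.2 kg.
Tool frame: the origin (TCP) lies between the finger pads; the fingertips stand 25 mm ahead of it and the grasp point (between the pads) lies 6 mm ahead of it (r.tips_ahead is the distance from the TCP to the fingertips, in m); z points along the fingers, y is the direction in which the jaws open and shut (so a half turn about z gives the same grasp; the last joint's range is limited). The gripper opens to 87 mm and grips with 3 to 60 N. Pads are 19 mm wide; open, the fingers measure 117 mm over their backs; the gripper's body (75 mm by 190 mm) begins 51 mm behind the grasp point.
Start: joints at [-54.74, 22.042, 0.453, 0, -68.411, -14.817], TCP at [0.218, -0.586, 0.248] pointing down, gripper open.
Joint ranges: [-179.83, 179.83], [-69.29, 118.12], [-61.27, 80.66], [-181.25, 117.63], [-171.15, -9.14], [-177.46, 177.46]. Speed limits (degrees/s): [159.86, 159.86, 180, 180, 180, 180].

### API

Orientations are given as a 3x3 rotation matrix whose columns are the frame's x, y, z axes.
In Python, from station import r, vision, finish_job gives the robot as it stands.
- The arm moves only by the shell command python3 -m jog 'ROWS'. ROWS is a JSON object of lists of equal length, an entry for each row: "rot": the turn, a rotation vector about the world's x, y, z in degrees, a list of three; "delta_pos": the shift along the world's x, y, z in mm, a list of three; "grip": the opening in per cent of the stroke, from 0 (shut) to 100 (fully open). A call has 1 to 10 rows; each row shifts and turns the commanded pose from where the row before left it; what a row does not reach is not made up. A row lasts 1/12 s, in which the tool goes at most 41.7 mm and 7.16 degrees, less where a joint would pass 70% of its speed; a pose out of reach is approached as far as the arm can. A call with a gripper value outside its range is refused whole. The fingers move at their own pace and stop on an object; the grip force is fixed at half the most. Time passes only in rows, so rows that do not move let the fingers close. It gives the time, the measured TCP pose, the force and the opening at its end, in the units of the state.
- r.sense(): the state, without advancing time (a new reading comes with each control period).
- vision.capture(name): name is "scene" or "top" or "wrist"; returns a dict with "frame" (420x560x3 uint8, red, green, blue), "K" (3x3 intrinsics, pixels), "k1" (the pictures are not rectified: a ray, as slopes to the right and down, at radius r is drawn at 1 + k1 r^2 times it, then the intrinsics apply), "xyz" and "orientation" of the camera in the world. Camera axes: x right, y up, looking along -z (the intrinsics and any distortion apply to the point x, -y, -z); pixel columns grow to the right and rows downward; lengths in m; the calibration is good to about 2 mm. A picture is of the moment at which its call begins. There is no depth.
- finish_job(): hands the job in, once; it reports no verdict.
The state is a dict: "time_s": time; "joints": joint angles; "joint_velocities": joint speeds; "effort": joint torques, N m; "tcp_pos": TCP position; "ee_rot": TCP orientation; "wrist_force": force on the tool from outside, world axes, zero at the start; "moment": the same for the moment, N m; "gripper_width": opening from 0.0 (shut) to 1.0 (fully open).
Only numpy, scipy, OpenCV 4.12 (cv2) and the standard library are available. Lean on these libraries where they do the work, as an engineer would, in place of code of your own. Each camera call takes 0.05 s, during which the arm holds its last target. There are 200 camera calls.

### The job

Set the drilling jig to the sample casting: slide the red stop, then the yellow one, then the blue one up to the casting until each is felt to bear on it, holding each there for a second with a light, steady push (5 to 10 N beyond what it takes to slide it, never a hard shove), and leave it bearing there. Nothing but the stops may press on the casting, and it must not shift. Then throw the green-knobbed lock lever right over, away from you, let go, and leave everything else as it lies.

Things in the scene. Friction and masses are not known exactly. Their poses are not given: they have to be found in the camera images.
- jig: Bare aluminium jig plate, 300 x 415 mm, 12 mm thick, fixed on the counter, turned by up to 0.12 rad. Its x axis points away from the robot, roughly; its y axis to the left.
- casting: Cast aluminium conduit box, 80 (x) x 130 (y) x 48 mm, on a dark steel base 24 mm high, about 5 kg together, resting on the jig by its weight: a level push over about 25 N shifts it. Origin on the base's underside, below the middle of the aluminium box; axes within 0.2 rad of the world's. The base does not stand out past the two faces that the stops touch.
- near_face (a point): Middle of the casting's upright near face (its plane x = -40 mm, 130 mm wide, 48 mm high), which the red and yellow stops touch. Axes as the casting's: the face looks along -x.
- end_face (a point): Middle of the casting's upright right end face (its plane y = -65 mm, 80 mm wide, 48 mm high), which the blue stop touches. Axes as the casting's: the face looks along -y.
- lock (a joint): Position of the lock lever: 0 = leaning towards the robot (unlocked, as at the start), 1.2 = leaning away from the robot (locked). Moves with about 1 N at the knob and stays where it is left.
- lock_tip (a point): Centre of the green ball knob (26 mm) of the lock lever, which stands on a grey block at the left of the jig. The lever is 60 mm from pivot to knob, a thin rod 10 mm thick; its pivot is 22 mm above the plate's top. It swings in the plane of the jig's x and z axes.
- red_post (a point): Centre of the red upright plastic post of the red sliding stop: 16 mm thick along the slide, 24 mm wide, 42 mm high (21 mm above and below this point). Its own x axis is the direction in which the stop slides towards the casting's near face; it stands side by side with the yellow one, and either may be the left one. The stop moves only along that axis and stays where it is left; dry friction of about 4 N resists it, and also keeps it bearing on the casting after the push.
- red_nose (a point): Root of the nose of the red stop: a thin rod with a 16 mm steel ball on its end leads from here towards the casting, along the slide, 9 mm lower than the post's centre. The rod screws in and out and was left anywhere: the ball's tip stands 49 to 61 mm ahead of the post's centre, so where the stop will meet the face is not known beforehand; it starts 5 to 60 mm short of touching.
- yellow_post (a point): Centre of the yellow upright plastic post of the yellow sliding stop: 16 mm thick along the slide, 24 mm wide, 42 mm high (21 mm above and below this point). Its own x axis is the direction in which the stop slides towards the casting's near face; it stands side by side with the red one. The stop moves only along that axis and stays where it is left; dry friction of about 4 N resists it, and also keeps it bearing on the casting after the push.
- yellow_nose (a point): Root of the nose of the yellow stop: a thin rod with a 16 mm steel ball on its end leads from here towards the casting, along the slide, 9 mm lower than the post's centre. The rod screws in and out and was left anywhere: the ball's tip stands 49 to 61 mm ahead of the post's centre, so where the stop will meet the face is not known beforehand; it starts 5 to 60 mm short of touching.
- blue_post (a point): Centre of the blue upright plastic post of the blue sliding stop: 16 mm thick along the slide, 24 mm wide, 42 mm high (21 mm above and below this point). Its own x axis is the direction in which the stop slides to the left (jig +y), towards the casting's right end face. The stop moves only along that axis and stays where it is left; dry friction of about 4 N resists it, and also keeps it bearing on the casting after the push.
- blue_nose (a point): Root of the nose of the blue stop: a thin rod with a 16 mm steel ball on its end leads from here towards the casting, along the slide, 9 mm lower than the post's centre. The rod screws in and out and was left anywhere: the ball's tip stands 49 to 61 mm ahead of the post's centre, so where the stop will meet the face is not known beforehand; it starts 5 to 60 mm short of touching.
- coupling: Small bystander: cast aluminium conduit coupling, tube 36 mm across, 45 mm high, standing on the jig plate's near right part. Origin at its foot.
- stud_finder: Bystander: blue stud finder, 150 x 62 x 26 mm, right of the jig. Origin under its middle.
- spring_clamp: Bystander: orange plastic spring clamp, 150 x 100 x 22 mm, lying left of the jig. Origin under its pivot.
- bit0: Bystander: driver bit, 55 mm long, 6.5 mm thick, lying on the jig plate's left part.
- bit1: Bystander: driver bit, 55 mm long, right of the jig.
- bit2: Bystander: driver bit, 55 mm long, right of the jig.
Not all that is in view belongs to the job. Several things have the shape of the casting; the one meant has the colours described above.

How it is judged (in metres and radians):
On the way, in this order (a step that is already met when the one before it is completed fails the run):
1. the red stop bears steadily on the casting (contact force between red_stop and casting above 2.5 N), for 0.3 s.
2. the yellow stop bears steadily on the casting (contact force between yellow_stop and casting above 2.5 N), for 0.3 s.
3. the blue stop bears steadily on the casting (contact force between blue_stop and casting above 2.5 N), for 0.3 s.
4. the lock lever is thrown over (past 1.0 rad) (value of joint lock above 1 rad), for 0.2 s.
At the end, for the whole second after the job is handed in: all three stops still bear on the casting (more than 0.3 N each), the casting is within 3 mm of where it was and at rest, the lock lever is past 1.0 rad, nothing is held (contact force between each of red_stop, yellow_stop, blue_stop and casting above 0.3 N and distance of casting from where it was at the start of the episode below 0.003 m and value of joint lock above 1 rad and linear speed of casting below 0.01 m/s); the robot touches nothing.
It fails at once if a stop is pressed against the casting with more than 18 N (contact force between any of red_stop, yellow_stop, blue_stop and casting above 18 N).
It fails at once if the casting is shifted by more than 3 mm (distance of casting from where it was at the start of the episode above 0.003 m).
It fails at once if the robot pushes on the casting itself (contact force between any of the fingers, the arm and casting above 5 N).
It fails at once if a bystander is moved by more than 20 mm (distance of any of coupling, stud_finder, spring_clamp, bit0, bit1, bit2 from where it was at the start of the episode above 0.02 m).
It also fails if it takes over 64 s, if anything falls off the work surface, if the arm or the gripper's body presses on something with over 40 N, if the wrist force passes 120 N, or if a joint passes its speed limit or range.

## Working session

There is one attempt and no reset: what is moved stays moved. The work goes in short steps, Python scripts to look and compute and a shell command to move; the robot and the scene stay as the last step left them, time stands still between calls to the robot, and variables do not carry over. Pictures are saved under pics/ and viewed, about 8 in all and at most 12, crops included, and the job is handed in when it is done.

```bash
ls; mkdir -p pics; python3 - <<'E'
from station import r, vision
import cv2,numpy as np,pickle
d={}
for n in("scene","top"):
    c=vision.capture(n); d[n]=c
    cv2.imwrite(f"pics/{n}0.png",cv2.resize(c["frame"][:,:,::-1],(784,588),interpolation=cv2.INTER_CUBIC))
    print(n,c["K"],c["k1"],c["xyz"],c["orientation"])
pickle.dump(d,open("c0.pkl","wb"))
print(r.sense())
E
```

```text
pics
scene [[387.79034161   0.         274.32594868]
 [  0.         387.79034161 204.45279975]
 [  0.           0.           1.        ]] 0.035366131124091586 [ 1.26774487 -0.40124172  0.67238248] [[ 0.41785605 -0.49556684  0.76145245]
 [ 0.90851211  0.22659889 -0.35108217]
 [ 0.0014404   0.83849058  0.54491419]]
top [[470.53370636   0.         274.32580472]
 [  0.         470.53370636 207.55116664]
 [  0.           0.           1.        ]] -0.10314423831248952 [0.33622642 0.01384497 1.52886773] [[ 0.01768377  0.99708684 -0.07419652]
 [-0.99984078  0.01781211  0.00106827]
 [ 0.00238676  0.07416582  0.99724307]]
{'time_s': 0.1, 'joints': array([-5.47412256e+01,  2.20871894e+01,  3.89467815e-01, -2.49777828e-02,
       -6.84125312e+01, -1.48158433e+01]), 'joint_velocities': array([-0.05849294, -0.10885928,  0.08211526,  0.04935541, -0.01016239,
       -0.07391929]), 'effort': array([-5.36560929e-04, -3.91690457e+01,  1.87933588e+01,  4.23185170e+00,
        1.34104479e-02, -7.07193681e-05]), 'tcp_pos': array([ 0.2181401 , -0.58518325,  0.24657375]), 'ee_rot': array([[-9.37076651e-01, -3.49122817e-01, -7.79803017e-04],
       [-3.49123673e-01,  9.37074918e-01,  1.80524927e-03],
       [ 1.00480139e-04,  1.96390463e-03, -9.99998066e-01]]), 'wrist_force': array([ 0.00564953, -0.75108238,  0.31376862]), 'moment': array([-0.02277295,  0.00195638, -0.03424431]), 'gripper_width': 0.9974116740178622}
```

View pics/scene0.png

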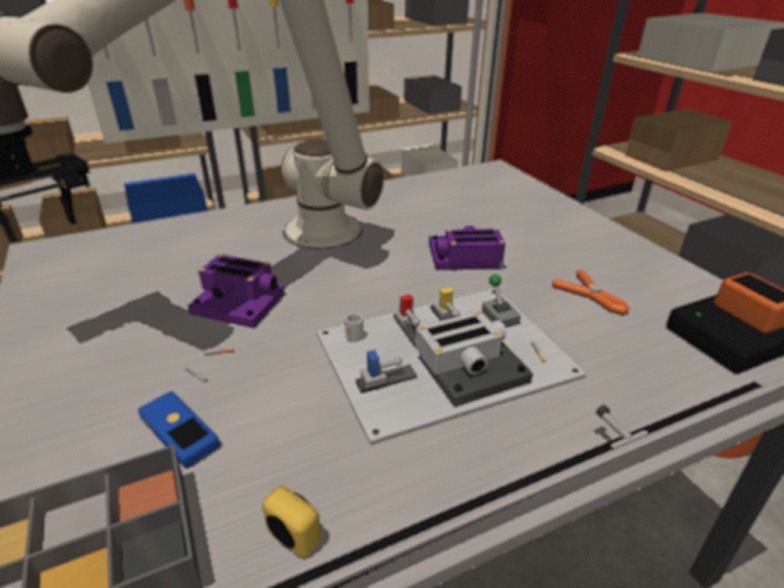

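View pics/top0.png

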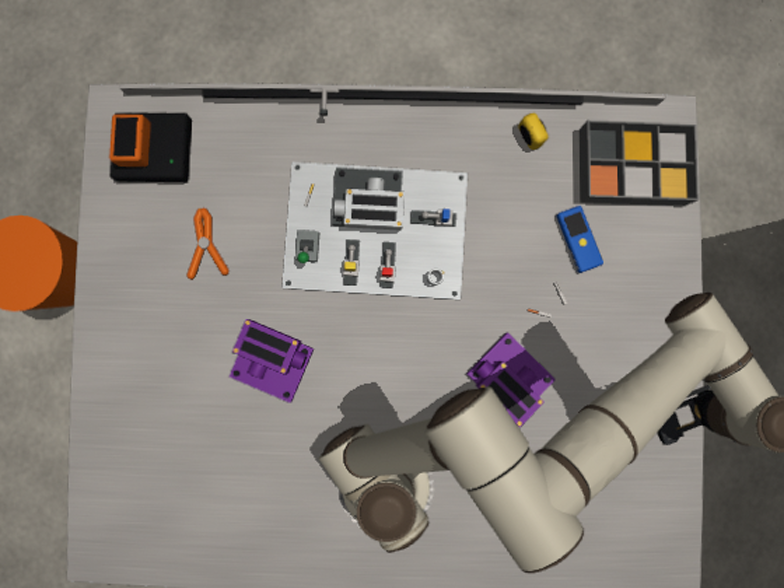

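Scene view: the aluminium casting on its dark base stands on the light plate at (465,350), red post (406,305), yellow (446,298), blue (374,362), green knob (495,281). Top view: casting (372,208), yellow (350,266), red (387,271), blue (446,215), green (303,257), coupling (433,277). Lookalikes for the casting are the purple boxes at top (271,358) and (511,375). Lookalikes for the blue stop are the stud finder (579,240) and, for the yellow stop, the tape (533,131). The purple boxes are off the jig and the wrong colour, so I choose the one on the plate.

```bash
cat > h.py <<'E'
import numpy as np, cv2
from station import r, vision
def ray(c,u,v):
    K=c["K"]; p=np.array([(u-K[0,2])/K[0,0],(v-K[1,2])/K[1,1]])
    q=cv2.undistortPoints(np.array([[[u,v]]],float),K,np.array([c["k1"],0,0,0,0.]))[0,0]
    d=np.asarray(c["orientation"])@np.array([q[0],-q[1],-1]); return np.asarray(c["xyz"]),d/np.linalg.norm(d)
def onz(c,u,v,z):
    o,d=ray(c,u,v); return o+d*(z-o[2])/d[2]
def tri(c1,p1,c2,p2):
    o1,d1=ray(c1,*p1);o2,d2=ray(c2,*p2)
    t=np.linalg.lstsq(np.c_[d1,-d2],o2-o1,rcond=None)[0]
    a,b=o1+t[0]*d1,o2+t[1]*d2; return (a+b)/2,np.linalg.norm(a-b)
H={"red":[(0,6),(174,180)],"yellow":[(20,32)],"blue":[(105,122)],"green":[(45,80)],"orange":[(6,14)]}
def blobs(c,col,box,smin=120,vmin=50,amin=6):
    h=cv2.cvtColor(c["frame"],cv2.COLOR_RGB2HSV); m=np.zeros(h.shape[:2],np.uint8)
    for a,b in H[col]: m|=cv2.inRange(h,(a,smin,vmin),(b,255,255))
    x0,y0,x1,y1=box; k=np.zeros_like(m);k[y0:y1,x0:x1]=m[y0:y1,x0:x1]
    n,l,s,ce=cv2.connectedComponentsWithStats(k)
    return sorted([(int(s[i,4]),ce[i].round(1).tolist(),s[i,:4].tolist()) for i in range(1,n) if s[i,4]>=amin],reverse=True)
E
python3 - <<'E'
from h import *
import pickle
d=pickle.load(open("c0.pkl","rb")); S,T=d["scene"],d["top"]
for col in("red","yellow","blue","green"):
    a=blobs(S,col,(270,180,370,290)); b=blobs(T,col,(205,115,335,212))
    print(col,a[:2],b[:2])
    if a and b: print("  tri",tri(S,a[0][1],T,b[0][1]))
g=cv2.cvtColor(T["frame"],cv2.COLOR_RGB2HSV)
m=((g[:,:,1]<25)&(g[:,:,2]>190)).astype(np.uint8); k=np.zeros_like(m);k[110:218,195:340]=m[110:218,195:340]
k=cv2.morphologyEx(k,cv2.MORPH_OPEN,np.ones((3,3)))
cs,_=cv2.findContours(k,cv2.RETR_EXTERNAL,cv2.CHAIN_APPROX_NONE); c=max(cs,key=cv2.contourArea)
R=cv2.minAreaRect(c); print(R)
P=np.array([onz(T,u,v,.012)[:2] for u,v in cv2.boxPoints(R)]); print(P.round(4)); 
print([np.linalg.norm(P[i]-P[i-1]).round(4) for i in range(4)],[np.degrees(np.arctan2(*(P[i]-P[i-1])[::-1])).round(2) for i in range(4)])
E
```

```text
red [(98, [289.5, 216.3], [286, 210, 9, 15])] [(45, [276.4, 193.6], [273, 191, 8, 7])]
  tri (array([0.48863914, 0.00543315, 0.06313247]), np.float64(0.0024988515963019274))
yellow [(89, [318.1, 211.4], [315, 206, 8, 14])] [(47, [249.6, 189.7], [246, 187, 8, 7]), (9, [222.1, 134.4], [221, 132, 3, 6])]
  tri (array([0.49947679, 0.08972734, 0.06242372]), np.float64(0.0023729059897890127))
blue [] [(43, [317.7, 153.7], [315, 149, 6, 10])]
green [(33, [353.4, 199.5], [350, 197, 7, 6])] [(46, [216.1, 183.5], [213, 180, 7, 8])]
  tri (array([0.51498635, 0.19354416, 0.08355666]), np.float64(0.0008306573091122597))
((267.52069091796875, 164.64828491210938), (127.25062561035156, 89.55108642578125), 3.3664605617523193)
[[ 0.4512  0.2487]
 [ 0.7472  0.2409]
 [ 0.7295 -0.1783]
 [ 0.4343 -0.163 ]]
[np.float64(0.4121), np.float64(0.2962), np.float64(0.4195), np.float64(0.2956)] [np.float64(87.65), np.float64(-1.52), np.float64(-92.42), np.float64(177.04)]
```

```bash
python3 -m jog '{"delta_pos":[[13,39,0],[13,39,0],[13,39,0],[13,39,0],[13,39,0],[13,39,0],[13,39,0],[13,39,0],[13,39,0],[13,39,0]],"rot":[[0,0,-2.27],[0,0,-2.27],[0,0,-2.27],[0,0,-2.27],[0,0,-2.27],[0,0,-2.27],[0,0,-2.27],[0,0,-2.27],[0,0,-2.27],[0,0,-2.27]],"grip":[0,0,0,0,0,0,0,0,0,0]}'
python3 -m jog '{"delta_pos":[[13,39,0],[13,39,0],[13,39,0],[13,39,0],[13,39,0],[0,0,0]],"rot":[[0,0,0],[0,0,0],[0,0,0],[0,0,0],[0,0,0],[0,0,0]],"grip":[0,0,0,0,0,0]}'
python3 - <<'E'
from h import *
import pickle
s=r.sense();print(s["tcp_pos"],s["ee_rot"].round(4),s["joints"].round(1))
d={n:vision.capture(n) for n in("wrist","top","scene")}; pickle.dump(d,open("c1.pkl","wb"))
c=d["wrist"];print(c["K"][0,0],c["k1"],c["xyz"],np.round(c["orientation"],3))
cv2.imwrite("pics/w1.png",c["frame"][:,:,::-1])
E
```

```text
time_s: 0.93
tcp_pos: [0.3481, -0.1937, 0.2475]
ee_rot: [[-0.999, 0.042, 0.0], [0.042, 0.999, 0.0], [-0.0, 0.0, -1.0]]
wrist_force: [1.1, 0.4, 0.1]
gripper_width: 0.325
time_s: 1.43
tcp_pos: [0.4154, 0.0045, 0.2477]
ee_rot: [[-0.999, 0.032, 0.002], [0.032, 0.999, 0.001], [-0.002, 0.001, -1.0]]
wrist_force: [-0.3, 0.3, -0.8]
gripper_width: 0.01
[0.41543053 0.00451215 0.24768127] [[-0.9995  0.0321  0.002 ]
 [ 0.0321  0.9995  0.001 ]
 [-0.002   0.001  -1.    ]] [  23.2    1.   -26.8   -0.   -62.1 -115.1]
370.779955405402 -0.03701221218526056 [0.33405787 0.00717465 0.38389459] [[ 0.033 -0.955 -0.296]
 [ 0.999  0.032  0.008]
 [ 0.002 -0.296  0.955]]
```

View pics/w1.png

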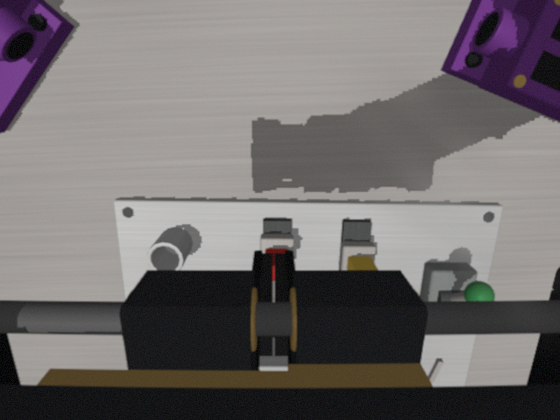

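The wrist view shows the red stop's rail and post behind the fingers (278,225-255), the yellow at (360,230-263), the coupling (170,248), and the knob (480,293). The casting is hidden.

```bash
python3 - <<'E'
from h import *
import pickle
d=pickle.load(open("c1.pkl","rb")); W,S,T=d["wrist"],d["scene"],d["top"]
for n,p,z in(("cornerR",(118,200),.012),("cornerL",(498,206),.012),("railR",(278,220),.02),("railY",(357,222),.02),("redtop",(277,250),.084),("yeltop",(362,258),.084)): print(n,onz(W,*p,z).round(4))
b=blobs(T,"blue",(205,115,335,212)); a=blobs(S,"blue",(255,240,290,290)); print(a,b)
if a and b: print(tri(S,a[0][1],T,b[0][1]))
# top-view subpixel post tops at z=.084
for col in("red","yellow","blue"):
    for q in blobs(T,col,(205,115,335,212))[:1]: print(col,q,onz(T,*q[1],.078).round(4))
g=cv2.resize(T["frame"][110:215,195:340,::-1],None,fx=5.5,fy=5.5,interpolation=cv2.INTER_CUBIC);cv2.imwrite("pics/t1.png",g)
E
```

```text
cornerR [ 0.4332 -0.1581  0.012 ]
cornerL [0.4531 0.243  0.012 ]
railR [0.4581 0.0088 0.02  ]
railY [0.4631 0.0909 0.02  ]
redtop [0.464  0.0068 0.084 ]
yeltop [0.4743 0.0818 0.084 ]
[(93, [265.8, 259.2], [263, 251, 7, 17])] [(43, [317.7, 153.7], [315, 149, 6, 10])]
(array([ 0.61886383, -0.12310668,  0.05781791]), np.float64(0.0020456217777055433))
yellow (47, [249.6, 189.7], [246, 187, 8, 7]) [0.4983 0.09   0.078 ]
blue (43, [317.7, 153.7], [315, 149, 6, 10]) [ 0.6154 -0.1203  0.078 ]
```

View pics/t1.png

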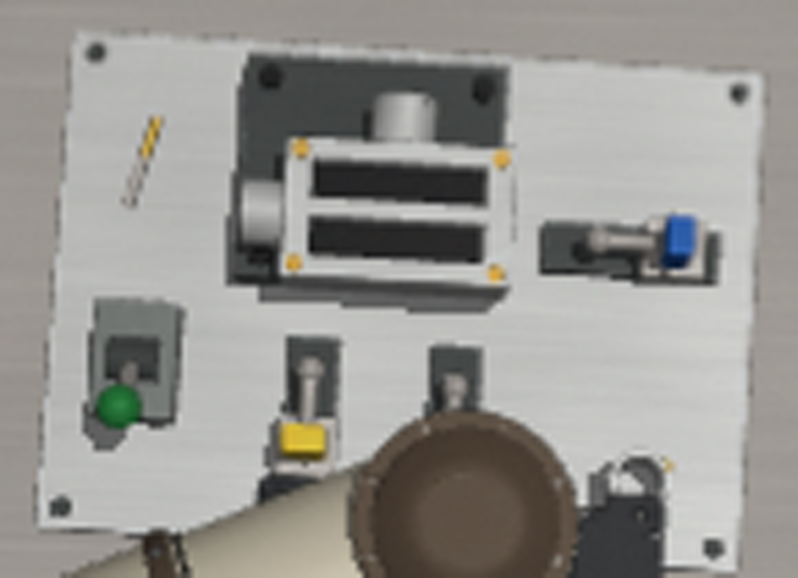

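```bash
python3 -m jog '{"delta_pos":[[4,0,-27],[4,0,-27],[4,0,-27],[4,0,-27],[4,0,-27],[4,1,-27],[0,0,0],[0,0,0]],"rot":[[0,0,-0.7],[0,0,0],[0,0,0],[0,0,0],[0,0,0],[0,0,0],[0,0,0],[0,0,0]],"grip":[0,0,0,0,0,0,0,0]}'
python3 - <<'E'
from h import *
c=vision.capture("scene");S=c["frame"][190:300,245:390,::-1]
cv2.imwrite("pics/s2.png",cv2.resize(S,None,fx=5.4,fy=5.4,interpolation=cv2.INTER_CUBIC))
E
```

```text
time_s: 2.25
tcp_pos: [0.4363, -0.0012, 0.0849]
ee_rot: [[-0.999, 0.054, -0.004], [0.054, 0.999, -0.002], [0.004, -0.002, -1.0]]
wrist_force: [-0.4, -0.2, 0.6]
gripper_width: 0.004
```

View pics/s2.png

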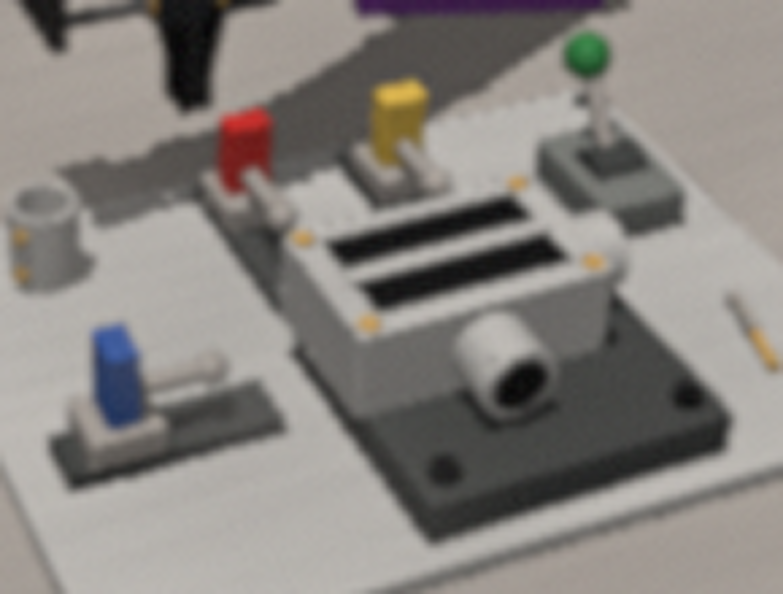

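```bash
python3 -m jog '{"delta_pos":[[6,3,0],[7,3,0],[6,0,0],[0,0,0]],"rot":[[0,0,0],[0,0,0],[0,0,0],[0,0,0]],"grip":[0,0,0,0]}'
python3 - <<'E'
from h import *
import pickle
T=pickle.load(open("c1.pkl","rb"))["top"]; T0=pickle.load(open("c0.pkl","rb"))["top"]
f=lambda x,y,z:onz(T,195+(x+.5)/5.5-.5,110+(y+.5)/5.5-.5,z).round(4)
print("near edge L,R",f(283,275,.084),f(507,287,.084),"end edge",f(515,150,.084),f(507,287,.084))
print("yel tip",f(311,355,.062),"blue tip",f(588,240,.062),"red tip(c1)",f(455,370,.062))
g=cv2.resize(T0["frame"][140:215,235:300,::-1],None,fx=8,fy=8,interpolation=cv2.INTER_CUBIC);cv2.imwrite("pics/t0red.png",g)
E
```

```text
time_s: 2.63
tcp_pos: [0.4588, 0.0071, 0.0868]
ee_rot: [[-0.999, 0.051, 0.004], [0.051, 0.999, 0.001], [-0.004, 0.001, -1.0]]
wrist_force: [-0.4, -0.6, 0.3]
gripper_width: 0.007
near edge L,R [0.5915 0.1028 0.084 ] [ 0.5869 -0.0238  0.084 ] end edge [ 0.6658 -0.0272  0.084 ] [ 0.5869 -0.0238  0.084 ]
yel tip [0.5494 0.0871 0.062 ] blue tip [ 0.619  -0.0705  0.062 ] red tip(c1) [0.5422 0.0046 0.062 ]
```

```bash
python3 -m jog '{"delta_pos":[[4,0,0],[3,0,0],[0,0,0]],"rot":[[0,0,0],[0,0,0],[0,0,0]],"grip":[0,0,0]}'
python3 -m jog '{"delta_pos":[[2,0,0],[2,0,0],[0,0,0]],"rot":[[0,0,0],[0,0,0],[0,0,0]],"grip":[0,0,0]}'
python3 -m jog '{"delta_pos":[[2,0,0],[2,0,0],[0,0,0]],"rot":[[0,0,0],[0,0,0],[0,0,0]],"grip":[0,0,0]}'
python3 -m jog '{"delta_pos":[[2,0,0],[2,0,0],[0,0,0]],"rot":[[0,0,0],[0,0,0],[0,0,0]],"grip":[0,0,0]}'
```

```text
time_s: 2.88
tcp_pos: [0.464, 0.0065, 0.0857]
ee_rot: [[-0.999, 0.051, 0.001], [0.051, 0.999, 0.0], [-0.001, 0.0, -1.0]]
wrist_force: [0.9, 0.7, -0.1]
gripper_width: 0.004
time_s: 3.13
tcp_pos: [0.4677, 0.0064, 0.0855]
ee_rot: [[-0.999, 0.051, 0.0], [0.051, 0.999, -0.0], [-0.0, 0.0, -1.0]]
wrist_force: [0.1, 0.9, 0.1]
gripper_width: 0.007
time_s: 3.38
tcp_pos: [0.4707, 0.0062, 0.0854]
ee_rot: [[-0.999, 0.052, -0.002], [0.052, 0.999, -0.0], [0.002, -0.001, -1.0]]
wrist_force: [-1.9, 0.7, -0.3]
gripper_width: 0.006
time_s: 3.63
tcp_pos: [0.4746, 0.006, 0.0853]
ee_rot: [[-0.999, 0.052, -0.002], [0.052, 0.999, -0.001], [0.002, -0.001, -1.0]]
wrist_force: [-3.9, -0.3, 1.1]
gripper_width: 0.008
```

```bash
python3 -m jog '{"delta_pos":[[3,0,0],[3,0,0],[3,0,0],[3,0,0],[3,-1,0],[0,0,0]],"rot":[[0,0,0],[0,0,0],[0,0,0],[0,0,0],[0,0,0],[0,0,0]],"grip":[0,0,0,0,0,0]}'
python3 -m jog '{"delta_pos":[[1.5,0,0],[1.5,0,0],[1.5,0,0],[1.5,0,0],[0,0,0]],"rot":[[0,0,0],[0,0,0],[0,0,0],[0,0,0],[0,0,0]],"grip":[0,0,0,0,0]}'
python3 -m jog '{"delta_pos":[[1,0,0],[1,0,0],[0,0,0]],"rot":[[0,0,0],[0,0,0],[0,0,0]],"grip":[0,0,0]}'
```

```text
time_s: 4.13
tcp_pos: [0.491, 0.0055, 0.0852]
ee_rot: [[-0.999, 0.052, 0.001], [0.052, 0.999, 0.0], [-0.001, 0.0, -1.0]]
wrist_force: [-2.2, -1.2, -1.2]
gripper_width: 0.003
time_s: 4.55
tcp_pos: [0.4962, 0.0052, 0.0853]
ee_rot: [[-0.999, 0.052, -0.001], [0.052, 0.999, -0.0], [0.001, -0.0, -1.0]]
wrist_force: [-3.0, -0.4, -1.7]
gripper_width: 0.003
time_s: 4.8
tcp_pos: [0.4981, 0.0052, 0.0853]
ee_rot: [[-0.999, 0.052, -0.001], [0.052, 0.999, -0.0], [0.001, -0.0, -1.0]]
wrist_force: [-4.2, -1.5, -2.4]
gripper_width: 0.003
```

```bash
python3 -m jog '{"delta_pos":[[1,0,0],[1,0,0],[1,0,0],[0,0,0]],"rot":[[0,0,0],[0,0,0],[0,0,0],[0,0,0]],"grip":[0,0,0,0]}' | grep -E "tcp|force"
python3 -m jog '{"delta_pos":[[1,0,0],[0,0,0]],"rot":[[0,0,0],[0,0,0]],"grip":[0,0]}'| grep -E "tcp|force"
python3 -m jog '{"delta_pos":[[1,0,0],[0,0,0]],"rot":[[0,0,0],[0,0,0]],"grip":[0,0]}'| grep -E "tcp|force"
python3 -c "
from h import *
import pickle
d={n:vision.capture(n) for n in('scene','wrist')}; pickle.dump(d,open('c2.pkl','wb'))
cv2.imwrite('pics/s3.png',cv2.resize(d['scene']['frame'][200:260,265:345,::-1],None,fx=9,fy=9,interpolation=cv2.INTER_CUBIC))"
```

```text
tcp_pos: [0.5015, 0.0053, 0.0855]
wrist_force: [-4.6, -1.6, -1.5]
tcp_pos: [0.5025, 0.0054, 0.0856]
wrist_force: [-3.4, -1.2, -1.6]
tcp_pos: [0.5035, 0.0054, 0.0856]
wrist_force: [-3.7, -2.6, -2.5]
```

View pics/s3.png

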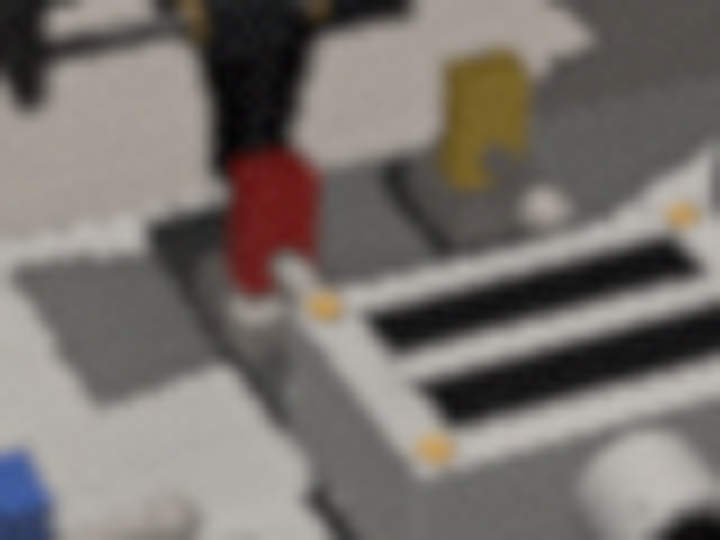

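```bash
for i in 1; do python3 -m jog '{"delta_pos":[[1,0,0],[1,0,0],[0,0,0]],"rot":[[0,0,0],[0,0,0],[0,0,0]],"grip":[0,0,0]}' | grep -E "tcp|force"
python3 -m jog '{"delta_pos":[[1,0,0],[0,0,0]],"rot":[[0,0,0],[0,0,0]],"grip":[0,0]}'| grep -E "tcp|force"; done
```

```text
tcp_pos: [0.5056, 0.0054, 0.0856]
wrist_force: [-3.7, -2.9, -1.3]
tcp_pos: [0.5066, 0.0054, 0.0857]
wrist_force: [-3.2, -2.7, -0.5]
```

```bash
python3 -m jog '{"delta_pos":[[1,0,0],[0,0,0]],"rot":[[0,0,0],[0,0,0]],"grip":[0,0]}'| grep -E "tcp|force"; python3 -m jog '{"delta_pos":[[1,0,0],[0,0,0]],"rot":[[0,0,0],[0,0,0]],"grip":[0,0]}'| grep -E "tcp|force"
```

```text
tcp_pos: [0.5076, 0.0054, 0.0856]
wrist_force: [-3.4, -2.9, -0.7]
tcp_pos: [0.5086, 0.0054, 0.0857]
wrist_force: [-2.7, -3.3, -0.3]
```

```bash
python3 -m jog '{"delta_pos":[[1,-0.4,0],[0,-0.4,0],[0,0,0]],"rot":[[0,0,0],[0,0,0],[0,0,0]],"grip":[0,0,0]}'| grep -E "tcp|force"; python3 -m jog '{"delta_pos":[[1,-0.1,0],[0,0,0]],"rot":[[0,0,0],[0,0,0]],"grip":[0,0]}'| grep -E "tcp|force"
```

```text
tcp_pos: [0.5099, 0.0052, 0.0857]
wrist_force: [-3.1, 1.0, -1.8]
tcp_pos: [0.5109, 0.0051, 0.0857]
wrist_force: [-4.2, 2.3, -1.3]
```

```bash
python3 -m jog '{"delta_pos":[[1,-0.1,0],[0,0,0]],"rot":[[0,0,0],[0,0,0]],"grip":[0,0]}'| grep -E "tcp|force"; python3 -m jog '{"delta_pos":[[1,-0.1,0],[0,0,0]],"rot":[[0,0,0],[0,0,0]],"grip":[0,0]}'| grep -E "tcp|force"
```

```text
tcp_pos: [0.5119, 0.005, 0.0857]
wrist_force: [-3.9, 3.0, -0.5]
tcp_pos: [0.5128, 0.0047, 0.0857]
wrist_force: [-3.4, 2.0, -0.5]
```

```bash
python3 -m jog '{"delta_pos":[[0.8,0,0],[0,0,0]],"rot":[[0,0,0],[0,0,0]],"grip":[0,0]}'| grep -E "tcp|force"
```

```text
tcp_pos: [0.5135, 0.0046, 0.0857]
wrist_force: [-3.5, 3.3, -1.2]
```

```bash
python3 -m jog '{"delta_pos":[[0.8,0,0],[0,0,0]],"rot":[[0,0,0],[0,0,0]],"grip":[0,0]}'| grep -E "tcp|force"
```

```text
tcp_pos: [0.5143, 0.0045, 0.0857]
wrist_force: [-3.9, 3.8, -0.9]
```

```bash
python3 -m jog '{"delta_pos":[[0.8,0,0],[0,0,0]],"rot":[[0,0,0],[0,0,0]],"grip":[0,0]}'| grep -E "tcp|force"
```

```text
tcp_pos: [0.515, 0.0044, 0.0857]
wrist_force: [-3.8, 3.9, 0.2]
```

```bash
python3 -m jog '{"delta_pos":[[0.8,0.3,0],[0,0,0]],"rot":[[0,0,0],[0,0,0]],"grip":[0,0]}'| grep -E "tcp|force"
```

```text
tcp_pos: [0.5156, 0.0045, 0.0857]
wrist_force: [-3.5, 1.9, 1.4]
```

```bash
python3 -m jog '{"delta_pos":[[0.8,0,0],[0,0,0]],"rot":[[0,0,0],[0,0,0]],"grip":[0,0]}'| grep -E "tcp|force"
```

```text
tcp_pos: [0.5162, 0.0044, 0.0857]
wrist_force: [-4.1, 1.9, 1.5]
```

```bash
python3 -m jog '{"delta_pos":[[0.8,0,0],[0,0,0]],"rot":[[0,0,0],[0,0,0]],"grip":[0,0]}'| grep -E "tcp|force"
```

```text
tcp_pos: [0.5163, 0.0044, 0.0857]
wrist_force: [-6.5, 2.2, 4.0]
```

```bash
python3 -m jog '{"delta_pos":[[0.8,0,0],[0,0,0]],"rot":[[0,0,0],[0,0,0]],"grip":[0,0]}'| grep -E "tcp|force"
```

```text
tcp_pos: [0.5164, 0.0044, 0.0857]
wrist_force: [-8.1, 3.8, 4.8]
```

```bash
python3 -m jog '{"delta_pos":[[0.8,0,0],[0.3,0,0],[0,0,0],[0,0,0]],"rot":[[0,0,0],[0,0,0],[0,0,0],[0,0,0]],"grip":[0,0,0,0]}'| grep -E "tcp|force"
```

```text
tcp_pos: [0.5165, 0.0043, 0.0856]
wrist_force: [-10.6, 4.9, 6.8]
```

```bash
python3 -m jog '{"delta_pos":[[0.3,0,0],[0,0,0],[0,0,0],[0,0,0],[0,0,0],[0,0,0],[0,0,0],[0,0,0],[0,0,0],[0,0,0]],"rot":[[0,0,0],[0,0,0],[0,0,0],[0,0,0],[0,0,0],[0,0,0],[0,0,0],[0,0,0],[0,0,0],[0,0,0]],"grip":[0,0,0,0,0,0,0,0,0,0]}'| grep -E "tcp|force"
python3 -m jog '{"delta_pos":[[0,0,0],[0,0,0],[0,0,0],[0,0,0],[0,0,0]],"rot":[[0,0,0],[0,0,0],[0,0,0],[0,0,0],[0,0,0]],"grip":[0,0,0,0,0]}'| grep -E "time|tcp|force"
```

```text
tcp_pos: [0.5166, 0.0043, 0.0856]
wrist_force: [-12.3, 5.1, 7.7]
time_s: 9.82
tcp_pos: [0.5166, 0.0043, 0.0856]
wrist_force: [-11.2, 4.3, 8.1]
```

```bash
python3 -m jog '{"delta_pos":[[-2,0,0],[-4,0,0],[-12,0,0],[-25,0,0],[-25,0,0],[0,25,0],[0,30,0],[0,30,0],[0,0,0],[0,0,0]],"rot":[[0,0,0],[0,0,0],[0,0,0],[0,0,0],[0,0,0],[0,0,0],[0,0,0],[0,0,0],[0,0,0],[0,0,0]],"grip":[0,0,0,0,0,0,0,0,0,0]}'
python3 - <<'E'
from h import *
import pickle
T=vision.capture("top");S=vision.capture("scene")
for col in("red","yellow"): 
    a=blobs(S,col,(270,180,370,290)); b=blobs(T,col,(205,115,335,212)); print(col,a[:1],b[:1])
E
```

```text
time_s: 10.65
tcp_pos: [0.4531, 0.0913, 0.0863]
ee_rot: [[-0.999, 0.049, 0.004], [0.049, 0.999, 0.002], [-0.004, 0.002, -1.0]]
wrist_force: [-1.3, 0.4, -0.1]
gripper_width: 0.01
red [(115, [296.3, 225.2], [292, 219, 10, 16])] [(48, [277.3, 179.3], [274, 176, 8, 7])]
yellow [(108, [318.2, 211.3], [314, 205, 10, 15])] [(9, [222.1, 134.4], [221, 132, 3, 6])]
```

```bash
python3 -m jog '{"delta_pos":[[8,0,0],[8,0,0],[8,0,0],[3,0,0],[3,0,0],[0,0,0]],"rot":[[0,0,0],[0,0,0],[0,0,0],[0,0,0],[0,0,0],[0,0,0]],"grip":[0,0,0,0,0,0]}' | grep -E "tcp|force"
python3 -m jog '{"delta_pos":[[3,-0.1,0],[3,-0.1,0],[3,-0.1,0],[2,-0.1,0],[0,0,0]],"rot":[[0,0,0],[0,0,0],[0,0,0],[0,0,0],[0,0,0]],"grip":[0,0,0,0,0]}' | grep -E "tcp|force"
```

```text
tcp_pos: [0.4817, 0.0893, 0.0853]
wrist_force: [-0.5, -0.3, 0.5]
tcp_pos: [0.4919, 0.0887, 0.0852]
wrist_force: [-3.2, -1.5, 0.6]
```

```bash
python3 -m jog '{"delta_pos":[[3,-0.1,0],[3,-0.1,0],[2,-0.1,0],[2,-0.1,0],[0,0,0]],"rot":[[0,0,0],[0,0,0],[0,0,0],[0,0,0],[0,0,0]],"grip":[0,0,0,0,0]}' | grep -E "tcp|force"
python3 -m jog '{"delta_pos":[[1,0,0],[1,0,0],[1,0,0],[0,0,0]],"rot":[[0,0,0],[0,0,0],[0,0,0],[0,0,0]],"grip":[0,0,0,0]}' | grep -E "tcp|force"
```

```text
tcp_pos: [0.5024, 0.0885, 0.0853]
wrist_force: [-2.8, -2.3, -0.4]
tcp_pos: [0.505, 0.0885, 0.0853]
wrist_force: [-4.8, -2.2, -1.5]
```

```bash
python3 -m jog '{"delta_pos":[[1,0,0],[1,0,0],[0,0,0]],"rot":[[0,0,0],[0,0,0],[0,0,0]],"grip":[0,0,0]}' | grep -E "tcp|force"
python3 -m jog '{"delta_pos":[[1,0,0],[1,0,0],[0,0,0]],"rot":[[0,0,0],[0,0,0],[0,0,0]],"grip":[0,0,0]}' | grep -E "tcp|force"
```

```text
tcp_pos: [0.5071, 0.0886, 0.0853]
wrist_force: [-3.6, -3.3, -1.2]
tcp_pos: [0.5091, 0.0887, 0.0854]
wrist_force: [-4.1, -3.9, -1.0]
```

Stiffness is about 2.5 N/mm, so 1 mm steps are safe.

```bash
python3 -m jog '{"delta_pos":[[1,-0.4,0],[1,-0.2,0],[0,0,0]],"rot":[[0,0,0],[0,0,0],[0,0,0]],"grip":[0,0,0]}' | grep -E "tcp|force"
```

```text
tcp_pos: [0.5115, 0.0885, 0.0854]
wrist_force: [-3.7, -1.8, -3.0]
```

```bash
python3 -m jog '{"delta_pos":[[1,0,0],[1,0,0],[0,0,0]],"rot":[[0,0,0],[0,0,0],[0,0,0]],"grip":[0,0,0]}' | grep -E "tcp|force"
```

```text
tcp_pos: [0.5135, 0.0884, 0.0854]
wrist_force: [-3.7, -0.5, -2.3]
```

```bash
python3 -m jog '{"delta_pos":[[1,0,0],[0,0,0]],"rot":[[0,0,0],[0,0,0]],"grip":[0,0]}' | grep -E "tcp|force"
```

```text
tcp_pos: [0.5145, 0.0883, 0.0855]
wrist_force: [-3.2, -0.6, -3.1]
```

```bash
python3 -m jog '{"delta_pos":[[1,0,0],[1,0,0],[0,0,0]],"rot":[[0,0,0],[0,0,0],[0,0,0]],"grip":[0,0,0]}' | grep -E "tcp|force"
```

```text
tcp_pos: [0.5165, 0.0883, 0.0855]
wrist_force: [-3.9, 0.1, -2.7]
```

```bash
python3 -m jog '{"delta_pos":[[1,0,0],[0,0,0]],"rot":[[0,0,0],[0,0,0]],"grip":[0,0]}' | grep -E "tcp|force"
```

```text
tcp_pos: [0.5175, 0.0882, 0.0856]
wrist_force: [-4.2, 0.1, -3.1]
```

```bash
python3 -m jog '{"delta_pos":[[1,0,0],[1,0,0],[0,0,0]],"rot":[[0,0,0],[0,0,0],[0,0,0]],"grip":[0,0,0]}' | grep -E "tcp|force"
```

```text
tcp_pos: [0.5196, 0.0881, 0.0856]
wrist_force: [-3.0, -0.2, -2.5]
```

```bash
python3 -m jog '{"delta_pos":[[1,0,0],[0,0,0]],"rot":[[0,0,0],[0,0,0]],"grip":[0,0]}' | grep -E "tcp|force"
```

```text
tcp_pos: [0.5205, 0.0881, 0.0856]
wrist_force: [-3.6, -0.4, -2.6]
```

```bash
python3 -m jog '{"delta_pos":[[1,0,0],[0.8,0,0],[0,0,0]],"rot":[[0,0,0],[0,0,0],[0,0,0]],"grip":[0,0,0]}' | grep -E "tcp|force"
```

```text
tcp_pos: [0.5222, 0.088, 0.0856]
wrist_force: [-4.1, -1.4, -2.1]
```

```bash
python3 -m jog '{"delta_pos":[[0.8,0,0],[0,0,0]],"rot":[[0,0,0],[0,0,0]],"grip":[0,0]}' | grep -E "tcp|force"
```

```text
tcp_pos: [0.5223, 0.088, 0.0856]
wrist_force: [-5.7, -0.2, -0.1]
```

Contact at TCP 0.5223; now add about 2 mm for roughly 7 N of push.

```bash
python3 -m jog '{"delta_pos":[[0.8,0,0],[0.8,0,0],[0,0,0],[0,0,0]],"rot":[[0,0,0],[0,0,0],[0,0,0],[0,0,0]],"grip":[0,0,0,0]}' | grep -E "tcp|force"
```

```text
tcp_pos: [0.5225, 0.088, 0.0856]
wrist_force: [-9.8, 1.4, 1.9]
```

```bash
python3 -m jog '{"delta_pos":[[0.6,0,0],[0,0,0],[0,0,0],[0,0,0],[0,0,0],[0,0,0],[0,0,0],[0,0,0],[0,0,0],[0,0,0]],"rot":[[0,0,0],[0,0,0],[0,0,0],[0,0,0],[0,0,0],[0,0,0],[0,0,0],[0,0,0],[0,0,0],[0,0,0]],"grip":[0,0,0,0,0,0,0,0,0,0]}'| grep -E "tcp|force"
python3 -m jog '{"delta_pos":[[0,0,0],[0,0,0],[0,0,0],[0,0,0],[0,0,0]],"rot":[[0,0,0],[0,0,0],[0,0,0],[0,0,0],[0,0,0]],"grip":[0,0,0,0,0]}'| grep -E "time|tcp|force"
```

```text
tcp_pos: [0.5226, 0.088, 0.0856]
wrist_force: [-11.0, 1.9, 3.5]
time_s: 16.42
tcp_pos: [0.5226, 0.088, 0.0856]
wrist_force: [-10.1, 2.1, 4.1]
```

```bash
python3 -m jog '{"delta_pos":[[-2,0,0],[-4,0,0],[-12,0,0],[-22,0,0],[0,0,35],[0,0,35],[0,0,30],[15,-30,0],[16,-33,0],[16,-33,0]],"rot":[[0,0,0],[0,0,0],[0,0,0],[0,0,0],[0,0,0],[0,0,0],[0,0,0],[0,0,0],[0,0,0],[0,0,0]],"grip":[0,0,0,0,0,0,0,0,0,0]}' | grep -E "tcp|force"
python3 -m jog '{"delta_pos":[[17,-33,0],[17,-33,0],[17,-33,0],[17,-33,0],[17,-33,0],[0,0,0],[0,0,0]],"rot":[[0,0,0],[0,0,0],[0,0,0],[0,0,0],[0,0,0],[0,0,0],[0,0,0]],"grip":[0,0,0,0,0,0,0]}'
```

```text
tcp_pos: [0.5358, -0.0077, 0.1887]
wrist_force: [0.2, 0.6, -0.0]
time_s: 17.83
tcp_pos: [0.6194, -0.1749, 0.1862]
ee_rot: [[-0.999, 0.054, 0.005], [0.054, 0.999, -0.001], [-0.005, -0.001, -1.0]]
wrist_force: [-0.1, -0.4, 0.6]
gripper_width: 0.006
```

```bash
python3 - <<'E'
from h import *
T=vision.capture("top");S=vision.capture("scene")
for col in("red","yellow","blue"): 
    a=blobs(S,col,(255,180,370,290)); b=blobs(T,col,(205,115,335,212)); print(col,a[:1],b[:1])
    if a and b: print(tri(S,a[0][1],T,b[0][1])[0].round(4))
E
```

```text
red [(110, [296.3, 225.7], [292, 219, 10, 16])] []
yellow [(101, [324.6, 219.5], [320, 214, 10, 13])] [(55, [250.6, 176.9], [247, 174, 8, 7])]
[0.5399 0.0872 0.0613]
blue [(73, [266.1, 261.7], [263, 253, 7, 16])] [(33, [317.8, 154.8], [315, 152, 6, 7])]
[ 0.6175 -0.1232  0.0489]
```

```bash
python3 -m jog '{"delta_pos":[[0,0,-30],[0,0,-35],[0,0,-36],[0,0,0],[0,7,0],[0,7,0],[0,0,0]],"rot":[[0,0,0],[0,0,0],[0,0,0],[0,0,0],[0,0,0],[0,0,0],[0,0,0]],"grip":[0,0,0,0,0,0,0]}'
python3 - <<'E'
from h import *
S=vision.capture("scene")["frame"][215:295,240:340,::-1]
cv2.imwrite("pics/s4.png",cv2.resize(S,None,fx=7,fy=7,interpolation=cv2.INTER_CUBIC))
E
```

```text
time_s: 18.52
tcp_pos: [0.6193, -0.1571, 0.0879]
ee_rot: [[-0.999, 0.049, 0.006], [0.049, 0.999, -0.001], [-0.006, -0.0, -1.0]]
wrist_force: [1.1, -0.2, 0.1]
gripper_width: 0.008
```

View pics/s4.png

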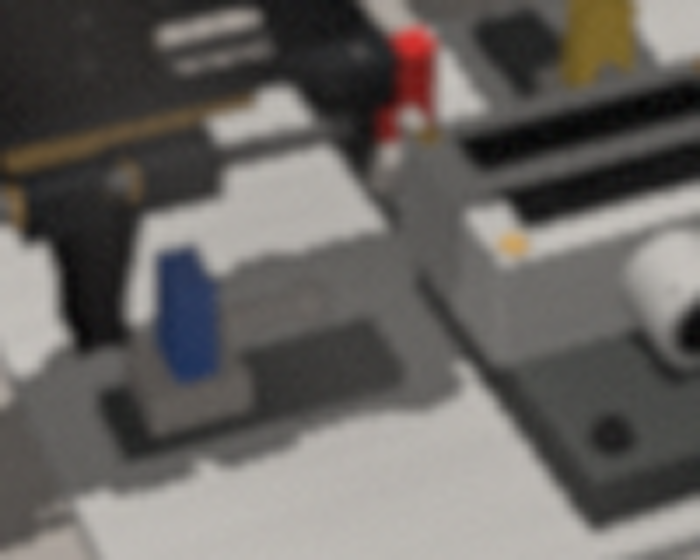

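The finger (100,300) is right of the blue post (188,315) and roughly in line with its slide; the gap to the casting's end face is still clear.

```bash
python3 -m jog '{"delta_pos":[[0,3,0],[0,3,0],[0,3,0],[0,0,0]],"rot":[[0,0,0],[0,0,0],[0,0,0],[0,0,0]],"grip":[0,0,0,0]}'| grep -E "tcp|force"
python3 -m jog '{"delta_pos":[[0,2,0],[0,2,0],[0,2,0],[0,0,0]],"rot":[[0,0,0],[0,0,0],[0,0,0],[0,0,0]],"grip":[0,0,0,0]}'| grep -E "tcp|force"
```

```text
tcp_pos: [0.6173, -0.1493, 0.0851]
wrist_force: [0.0, 0.4, 1.0]
tcp_pos: [0.6171, -0.1435, 0.0844]
wrist_force: [-0.8, -0.4, 0.5]
```

```bash
python3 -m jog '{"delta_pos":[[0,2,0],[0,2,0],[0,2,0],[0,0,0]],"rot":[[0,0,0],[0,0,0],[0,0,0],[0,0,0]],"grip":[0,0,0,0]}'| grep -E "tcp|force"
```

```text
tcp_pos: [0.6172, -0.1381, 0.0845]
wrist_force: [0.3, -2.7, -0.9]
```

```bash
python3 -m jog '{"delta_pos":[[0.1,3,0],[0.1,3,0],[0.1,3,0],[0.1,2,0],[0.1,2,0],[0,0,0]],"rot":[[0,0,0],[0,0,0],[0,0,0],[0,0,0],[0,0,0],[0,0,0]],"grip":[0,0,0,0,0,0]}'| grep -E "tcp|force"
python3 -m jog '{"delta_pos":[[0.1,2,0],[0.1,2,0],[0.1,2,0],[0.1,2,0],[0.1,2,0],[0,0,0]],"rot":[[0,0,0],[0,0,0],[0,0,0],[0,0,0],[0,0,0],[0,0,0]],"grip":[0,0,0,0,0,0]}'| grep -E "tcp|force"
```

```text
tcp_pos: [0.6177, -0.1243, 0.0846]
wrist_force: [1.5, -2.8, -1.5]
tcp_pos: [0.6182, -0.1143, 0.0846]
wrist_force: [1.4, -3.4, -1.1]
```

```bash
python3 - <<'E'
from h import *
S=vision.capture("scene");T=vision.capture("top")
a=blobs(S,"blue",(255,180,370,290)); b=blobs(T,"blue",(205,115,335,212)); print(a[:1],b[:1])
cv2.imwrite("pics/s5.png",cv2.resize(S["frame"][215:295,250:350,::-1],None,fx=7,fy=7,interpolation=cv2.INTER_CUBIC))
E
```

```text
[] []
```

View pics/s5.png

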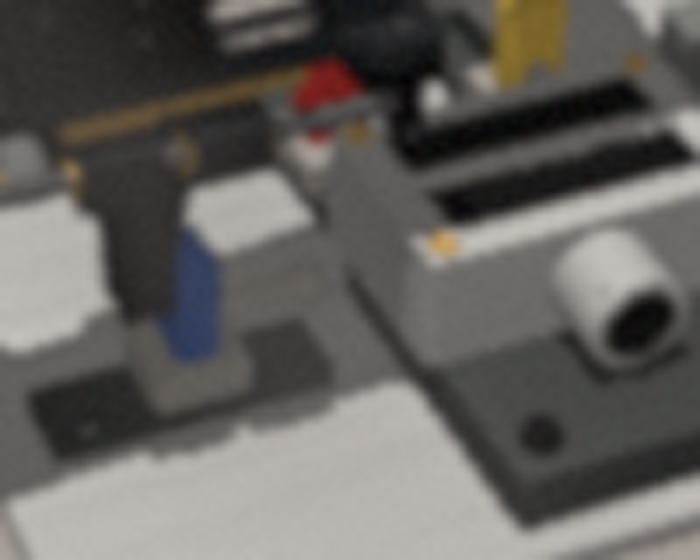

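The finger (140,250) is square behind the blue post (195,295), and the nose ball is still short of the end face.

```bash
python3 -m jog '{"delta_pos":[[0,1,0],[0,1,0],[0,1,0],[0,0,0]],"rot":[[0,0,0],[0,0,0],[0,0,0],[0,0,0]],"grip":[0,0,0,0]}'| grep -E "tcp|force"
```

```text
tcp_pos: [0.6182, -0.1118, 0.0846]
wrist_force: [0.6, -3.6, -1.7]
```

```bash
python3 -m jog '{"delta_pos":[[0,1,0],[0,1,0],[0,0,0]],"rot":[[0,0,0],[0,0,0],[0,0,0]],"grip":[0,0,0]}'| grep -E "tcp|force"
```

```text
tcp_pos: [0.6183, -0.1097, 0.0846]
wrist_force: [1.5, -4.3, -0.9]
```

```bash
python3 -m jog '{"delta_pos":[[0.1,1,0],[0.1,1,0],[0,0,0]],"rot":[[0,0,0],[0,0,0],[0,0,0]],"grip":[0,0,0]}'| grep -E "tcp|force"
```

```text
tcp_pos: [0.6184, -0.1076, 0.0846]
wrist_force: [1.0, -2.8, -0.0]
```

```bash
python3 -m jog '{"delta_pos":[[0,1,0],[0,0,0]],"rot":[[0,0,0],[0,0,0]],"grip":[0,0]}'| grep -E "tcp|force"
```

```text
tcp_pos: [0.6184, -0.1066, 0.0846]
wrist_force: [2.1, -3.1, -0.5]
```

```bash
python3 -m jog '{"delta_pos":[[0,1,0],[0,0,0]],"rot":[[0,0,0],[0,0,0]],"grip":[0,0]}'| grep -E "tcp|force"
```

```text
tcp_pos: [0.6185, -0.1057, 0.0846]
wrist_force: [2.7, -3.5, -0.3]
```

```bash
python3 -m jog '{"delta_pos":[[0.1,1,0],[0,0,0]],"rot":[[0,0,0],[0,0,0]],"grip":[0,0]}'| grep -E "tcp|force"
```

```text
tcp_pos: [0.6185, -0.1047, 0.0846]
wrist_force: [1.4, -3.4, -0.5]
```

```bash
python3 -m jog '{"delta_pos":[[0,1,0],[0,0,0]],"rot":[[0,0,0],[0,0,0]],"grip":[0,0]}'| grep -E "tcp|force"
```

```text
tcp_pos: [0.6186, -0.1037, 0.0846]
wrist_force: [2.0, -3.9, -0.8]
```

```bash
python3 -m jog '{"delta_pos":[[0.1,1,0],[0,0,0]],"rot":[[0,0,0],[0,0,0]],"grip":[0,0]}'| grep -E "tcp|force"
```

```text
tcp_pos: [0.6186, -0.1027, 0.0846]
wrist_force: [2.6, -4.0, -0.5]
```

```bash
python3 -m jog '{"delta_pos":[[0,1,0],[0,0,0]],"rot":[[0,0,0],[0,0,0]],"grip":[0,0]}'| grep -E "tcp|force"
```

```text
tcp_pos: [0.6186, -0.1017, 0.0846]
wrist_force: [2.1, -3.9, 0.3]
```

```bash
python3 -m jog '{"delta_pos":[[0.1,1,0],[0,0,0]],"rot":[[0,0,0],[0,0,0]],"grip":[0,0]}'| grep -E "tcp|force"
```

```text
tcp_pos: [0.6187, -0.1007, 0.0846]
wrist_force: [2.2, -4.4, 0.4]
```

```bash
python3 -m jog '{"delta_pos":[[0,1,0],[0,0,0]],"rot":[[0,0,0],[0,0,0]],"grip":[0,0]}'| grep -E "tcp|force"
```

```text
tcp_pos: [0.6187, -0.0997, 0.0846]
wrist_force: [2.3, -3.2, 0.1]
```

```bash
python3 -m jog '{"delta_pos":[[0.1,1,0],[0,0,0]],"rot":[[0,0,0],[0,0,0]],"grip":[0,0]}'| grep -E "tcp|force"
```

```text
tcp_pos: [0.6188, -0.0987, 0.0846]
wrist_force: [2.4, -3.9, 0.2]
```

```bash
python3 -m jog '{"delta_pos":[[0,1,0],[0,0,0]],"rot":[[0,0,0],[0,0,0]],"grip":[0,0]}'| grep -E "tcp|force"
```

```text
tcp_pos: [0.6188, -0.0977, 0.0846]
wrist_force: [1.5, -4.3, 0.1]
```

```bash
python3 -m jog '{"delta_pos":[[0.1,1,0],[0,0,0]],"rot":[[0,0,0],[0,0,0]],"grip":[0,0]}'| grep -E "tcp|force"
```

```text
tcp_pos: [0.6188, -0.0971, 0.0846]
wrist_force: [3.1, -5.2, -0.6]
```

```bash
python3 -m jog '{"delta_pos":[[0,1,0],[0,0,0]],"rot":[[0,0,0],[0,0,0]],"grip":[0,0]}'| grep -E "tcp|force"
```

```text
tcp_pos: [0.6188, -0.0969, 0.0846]
wrist_force: [2.6, -8.9, -0.7]
```

```bash
python3 -m jog '{"delta_pos":[[0,0.5,0],[0,0,0],[0,0,0],[0,0,0]],"rot":[[0,0,0],[0,0,0],[0,0,0],[0,0,0]],"grip":[0,0,0,0]}'| grep -E "tcp|force"
python3 -m jog '{"delta_pos":[[0,0,0],[0,0,0],[0,0,0],[0,0,0],[0,0,0],[0,0,0],[0,0,0],[0,0,0],[0,0,0],[0,0,0]],"rot":[[0,0,0],[0,0,0],[0,0,0],[0,0,0],[0,0,0],[0,0,0],[0,0,0],[0,0,0],[0,0,0],[0,0,0]],"grip":[0,0,0,0,0,0,0,0,0,0]}'| grep -E "time|tcp|force"
```

```text
tcp_pos: [0.6188, -0.0969, 0.0846]
wrist_force: [3.6, -9.3, -1.6]
time_s: 24.67
tcp_pos: [0.6188, -0.0969, 0.0846]
wrist_force: [3.9, -8.5, -0.5]
```

```bash
python3 -m jog '{"delta_pos":[[0,0.4,0],[0,0,0],[0,0,0],[0,0,0],[0,0,0],[0,0,0],[0,0,0],[0,0,0],[0,0,0],[0,0,0]],"rot":[[0,0,0],[0,0,0],[0,0,0],[0,0,0],[0,0,0],[0,0,0],[0,0,0],[0,0,0],[0,0,0],[0,0,0]],"grip":[0,0,0,0,0,0,0,0,0,0]}'| grep -E "time|tcp|force"
python3 -m jog '{"delta_pos":[[0,0,0],[0,0,0],[0,-2,0],[0,-4,0],[0,-12,0],[0,-22,0],[0,0,35],[0,0,35],[0,0,30],[0,0,0]],"rot":[[0,0,0],[0,0,0],[0,0,0],[0,0,0],[0,0,0],[0,0,0],[0,0,0],[0,0,0],[0,0,0],[0,0,0]],"grip":[0,0,0,0,0,0,0,0,0,0]}'| grep -E "time|tcp|force"
python3 -m jog '{"delta_pos":[[-16,36,0],[-16,36,0],[-16,36,0],[-16,36,0],[-16,36,0],[-16,36,0],[-16,36,0],[-16,36,0],[-16,36,0],[0,0,0]],"rot":[[0,0,0],[0,0,0],[0,0,0],[0,0,0],[0,0,0],[0,0,0],[0,0,0],[0,0,0],[0,0,0],[0,0,0]],"grip":[0,0,0,0,0,0,0,0,0,0]}'
```

```text
time_s: 25.5
tcp_pos: [0.6188, -0.0968, 0.0846]
wrist_force: [3.5, -11.3, -1.5]
time_s: 26.33
tcp_pos: [0.6219, -0.1357, 0.1919]
wrist_force: [1.4, -0.6, 0.1]
time_s: 27.17
tcp_pos: [0.4724, 0.1937, 0.1845]
ee_rot: [[-0.999, 0.045, -0.001], [0.045, 0.999, 0.001], [0.001, 0.001, -1.0]]
wrist_force: [0.2, -0.9, -0.4]
gripper_width: 0.003
```

```bash
python3 -m jog '{"delta_pos":[[0,0,-30],[0,0,-35],[0,0,-30],[0,0,0],[0,0,0]],"rot":[[0,0,0],[0,0,0],[0,0,0],[0,0,0],[0,0,0]],"grip":[0,0,0,0,0]}'
python3 - <<'E'
from h import *
S=vision.capture("scene");T=vision.capture("top")
a=blobs(S,"green",(270,150,400,290)); b=blobs(T,"green",(180,115,335,212)); print(a[:1],b[:1])
cv2.imwrite("pics/s6.png",cv2.resize(S["frame"][170:270,270:400,::-1],None,fx=6,fy=6,interpolation=cv2.INTER_CUBIC))
E
```

```text
time_s: 27.58
tcp_pos: [0.474, 0.1882, 0.0885]
ee_rot: [[-0.999, 0.052, -0.004], [0.052, 0.999, -0.003], [0.003, -0.003, -1.0]]
wrist_force: [0.3, -1.1, 1.1]
gripper_width: 0.003
[(37, [353.2, 199.6], [350, 196, 7, 8])] []
```

View pics/s6.png

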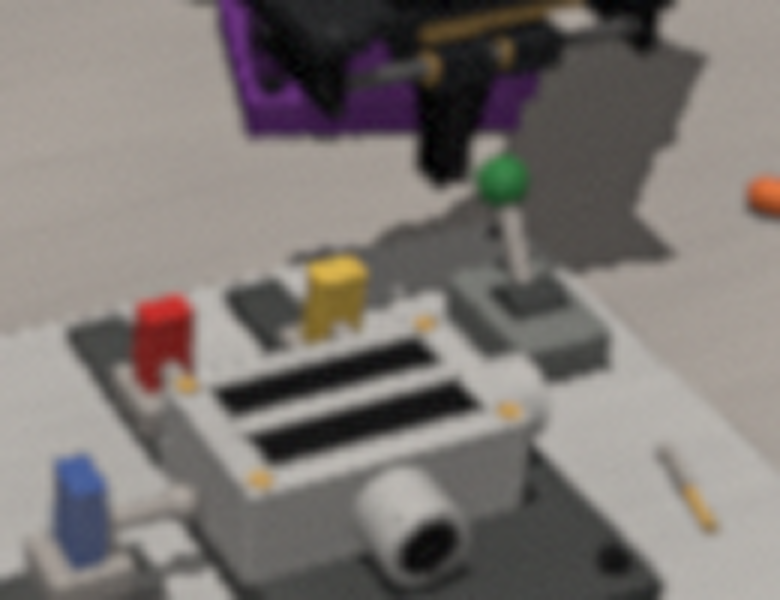

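The finger (445,150) is right behind the green knob (503,178). The red, yellow and blue noses meet the casting faces.

```bash
python3 -m jog '{"delta_pos":[[5,4,0],[8,0,0],[8,0,0],[8,0,0],[8,0,0],[8,-1,0],[8,-1,0],[8,-1,0],[8,-1,0],[0,0,0]],"rot":[[0,0,0],[0,0,0],[0,0,0],[0,0,0],[0,0,0],[0,0,0],[0,0,0],[0,0,0],[0,0,0],[0,0,0]],"grip":[0,0,0,0,0,0,0,0,0,0]}'| grep -E "time|tcp|force"
```

```text
time_s: 28.52
tcp_pos: [0.5457, 0.1891, 0.0893]
wrist_force: [-0.7, 0.1, -0.3]
```

```bash
python3 -m jog '{"delta_pos":[[3,0,0],[3,0,0],[0,0,0]],"rot":[[0,0,0],[0,0,0],[0,0,0]],"grip":[0,0,0]}'| grep -E "time|tcp|force"
```

```text
time_s: 28.77
tcp_pos: [0.5495, 0.1886, 0.0891]
wrist_force: [-1.4, -0.8, 0.6]
```

```bash
python3 -m jog '{"delta_pos":[[2,0,0],[2,0,0],[0,0,0]],"rot":[[0,0,0],[0,0,0],[0,0,0]],"grip":[0,0,0]}'| grep -E "time|tcp|force"
```

```text
time_s: 29.02
tcp_pos: [0.5539, 0.189, 0.0895]
wrist_force: [-2.4, 0.3, -0.1]
```

```bash
python3 - <<'E'
from h import *
S=vision.capture("scene")
print(blobs(S,"green",(270,150,400,290),smin=80)[:1])
cv2.imwrite("pics/s7.png",cv2.resize(S["frame"][170:270,270:400,::-1],None,fx=6,fy=6,interpolation=cv2.INTER_CUBIC))
E
```

```text
[(60, [366.0, 211.5], [362, 208, 9, 8])]
```

View pics/s7.png

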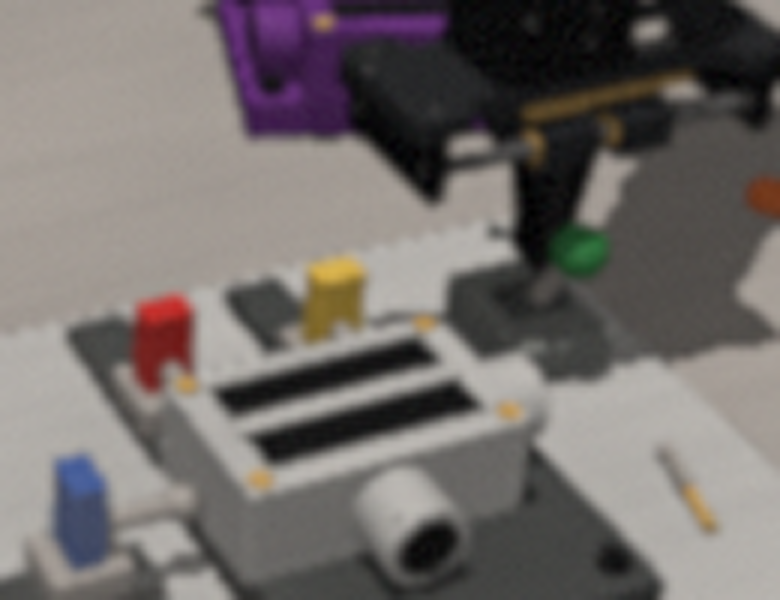

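The knob (580,250) now leans well away from the robot; I'll push on until I feel the end stop.

```bash
python3 -m jog '{"delta_pos":[[2,0,0],[1,0,0],[0,0,0]],"rot":[[0,0,0],[0,0,0],[0,0,0]],"grip":[0,0,0]}'| grep -E "time|tcp|force"
```

```text
time_s: 29.32
tcp_pos: [0.5563, 0.189, 0.0894]
wrist_force: [-3.6, 1.0, 0.7]
```

```bash
python3 -m jog '{"delta_pos":[[1,0,0],[1,0,0],[0,0,0]],"rot":[[0,0,0],[0,0,0],[0,0,0]],"grip":[0,0,0]}'| grep -E "time|tcp|force"
```

```text
time_s: 29.57
tcp_pos: [0.5567, 0.1889, 0.0892]
wrist_force: [-8.8, 2.4, 2.7]
```

The end stop is felt (8.8 N, no further travel). Retreating and checking.

```bash
python3 -m jog '{"delta_pos":[[-4,0,0],[-12,0,0],[-25,0,0],[-25,0,0],[-25,0,10],[0,0,30],[0,0,35],[0,0,35],[0,0,0],[0,0,0]],"rot":[[0,0,0],[0,0,0],[0,0,0],[0,0,0],[0,0,0],[0,0,0],[0,0,0],[0,0,0],[0,0,0],[0,0,0]],"grip":[0,0,0,0,0,0,0,0,0,0]}'
python3 - <<'E'
from h import *
import pickle
S=vision.capture("scene");S0=pickle.load(open("c0.pkl","rb"))["scene"]
a=blobs(S,"green",(270,150,400,290))[0];print(a)
# knob must lie in plane through pivot, jig x/z: intersect ray with plane at the start knob, normal = jig y
o,d=ray(S,*a[1]);n=np.array([.044,.999,0]);P=np.array([.515,.1935,.0836]);p=o+d*((P-o)@n)/(d@n);print("knob",p.round(4),"travel",(p-P)[0].round(4))
for c in(S0,S): print("casting screw marks",[q[1] for q in blobs(c,"orange",(295,215,360,265),smin=70,amin=3)[:4]])
cv2.imwrite("pics/s8.png",cv2.resize(S["frame"][170:290,250:410,::-1],None,fx=5,fy=5,interpolation=cv2.INTER_CUBIC))
E
```

```text
time_s: 30.4
tcp_pos: [0.4699, 0.1905, 0.2027]
ee_rot: [[-0.999, 0.051, 0.008], [0.051, 0.999, 0.006], [-0.008, 0.006, -1.0]]
wrist_force: [-0.7, -0.2, -0.5]
gripper_width: 0.003
(46, [366.7, 211.8], [363, 209, 8, 7])
knob [0.5813 0.1906 0.083 ] travel 0.0663
casting screw marks []
casting screw marks [[300.3, 231.7]]
```

View pics/s8.png

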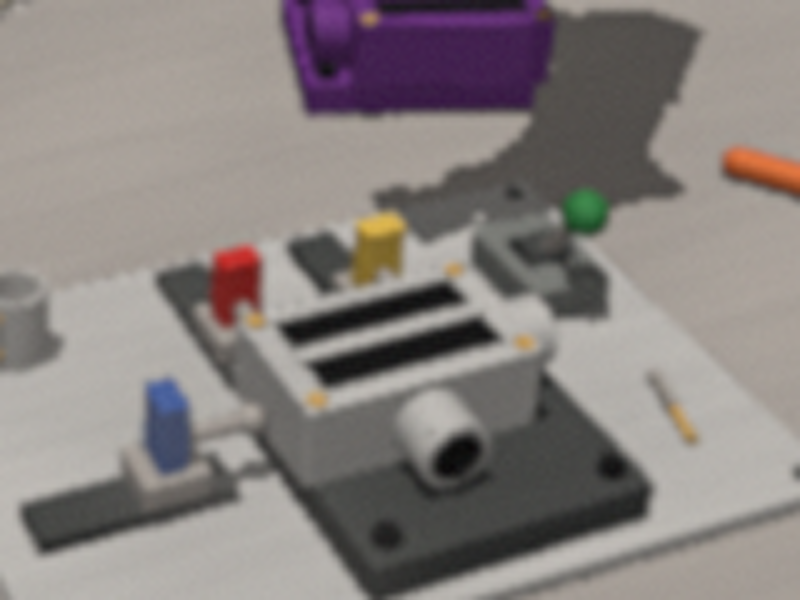

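The knob (585,210) travelled 66 mm of the 68 mm full throw. The red, yellow and blue noses are on the casting, and the arm is clear, so I'm handing in.

```bash
python3 -c "
from station import finish_job
print(finish_job())"
```

```text
the job is handed in; nothing more can be done
None
```

The jig is set and the job is handed in. With closed fingers I slid the red, then the yellow, then the blue stop up to the casting. I held each one there for about a second, at roughly 7, 6–7 and 5–7 N beyond its sliding friction. I then pushed the green lever over to its end stop and lifted the arm clear, about 30 s in.

**Last checks:**
- **Lever:** the knob moved 66 mm of the 68 mm full throw. I felt the end stop at 8.8 N.
- **Stops:** in the last picture all three noses meet the casting. I did not measure their contact force after letting go.
- **Casting:** during the holds the tool gave way by no more than about 0.3 mm, so I saw no sign of the casting shifting. My image check on its screw marks failed because the colour mask found too few of them, so that rests on the forces and the picture only.
- **Arm:** the wrist force is near zero and nothing is touched.
- **Bystanders:** I did not measure them. The coupling and the bit on the plate are in the last picture and look undisturbed.

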